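# Nip the template down with the press screw and lock it with the lock ring

## Task

Turn the brass press screw clockwise by its cross handle until its foot bears firmly on the rosewood template, with a clear rise in the turning effort but without forcing it, because the veneers under it bruise. Then turn the steel lock ring below the handle clockwise by its bars until it is hand-tight on its nut, again without forcing it, and leave the press standing so, with nothing else on the bench disturbed.

Things in the scene. Friction and masses are not known exactly. Their poses are not given: they have to be found in the camera images.
- jig: Aluminium jig plate, 300 x 250 x 12 mm, with the press bridge and a closed red toggle clamp (it stays closed). Origin on the table top under the press screw's axis, z up. The bridge's crossbar runs along y: 46 mm wide, 174 mm long, top 74 mm above the table. The clamp lies 60 to 245 mm out along +x, up to 52 mm above the table. The jig may stand turned by 20 degrees.
- nut: Brass nut of the press screw, bolted on the crossbar: flange 58 mm across and 5 mm high, with a slotted collet nose that carries the lock ring. Origin on the screw's axis, 74 mm above the table, z up. Fixed.
- foot: Steel foot of the press screw, 44 mm across, under the bridge. Origin: centre of its underside, on the screw's upright axis. It goes down with the screw and does not turn. It starts 1.3 to 7.5 mm above the template.
- screw: The press screw; origin as the foot's, z up, turning with the handle. Clockwise from above it goes down 1.9 mm a radian (12 mm a turn), 0.6 to 4 radians to the template. Running free takes about 0.40 N m; once the foot bears, this rises by about 0.8 N m a radian, 0.10 N m for every 52 N on the template. A good nip is 50 to 150 N, so 0.10 to 0.29 N m above running free. It stays where it is left.
- hub (a point): Point on the screw's axis at the height of the four handle arms, 94 mm above the foot's underside; z up, x and y along the arms. Brass cross handle: hub 40 mm in diameter, from 8 mm below this point to 24 mm above it; arms 8 mm thick with 13 mm balls, reaching 45 mm out. From above, fingers fit on the hub between the arms; at least 8 mm is free between the balls and the lock ring.
- template: Rosewood pattern template, 166 x 80 x 8 mm, held by the toggle clamp on an uneven veneer packet of varying thickness. Origin on the screw's axis, 14 mm below the top face of the template's ends, x along the jig's x. Fixed. The foot bears on its middle, which stands up to 1.5 mm higher or lower than the ends: only the feel of the screw tells when it is reached.
- lock_ring: Steel lock ring on the nut's collet nose, under the handle, 54 mm across, 16 mm high, with two opposite bars 12 mm thick whose centre lines lie 11 mm above its underside and which reach 86 mm from the axis (15 mm balls on the ends). Tightened, it draws the collet onto the screw. Origin: centre of its underside on the axis; x along the bars, z up. It does not turn with the screw.
- bar_a (a point): Centre line of one ring bar, 68 mm from the axis, outside the handle's arms: a place to pinch it from above. x points outward, z up. Clockwise from above the ring goes down 1.9 mm a radian; it starts 0.4 to 2 radians before it bears on the nut. Until then it turns with about 0.30 N m. It stays where it is left.
- bar_b (a point): The same point on the opposite ring bar, 68 mm from the axis; x points inward, z up. Once the ring bears, its turning moment rises steeply, about 2.5 N m a radian: 0.45 N m gives 25 N on the nut, 0.7 N m 45 N, 1 N m 65 to 80 N, 1.5 N m 110 to 130 N. It is tight from 40 N up, and forced beyond 160 N.
- straightedge: Stainless straightedge 320 x 34 x 4 mm lying beside the plate. Bystander; origin under its centre.
- seam_roller: Yellow plastic seam roller, about 140 x 50 x 32 mm, lying beside the plate. Bystander; origin underneath, near its middle.
- knife: Marquetry knife, 130 mm long, lying on the plate. Bystander; origin underneath, near its middle.
- offcut: Veneer offcut 45 x 100 x 4 mm lying on the plate on the side of the robot. Bystander; origin under its centre.
- tape_roll: Roll of veneer tape 84 mm across, 22 mm high. Bystander; origin under its centre.
- cork_block: Cork block 110 x 62 x 34 mm. Bystander; origin under its centre.
- weight: Brass weight 56 mm across, 54 mm high. Bystander; origin under its centre.

How it is judged:
By the outcome, as a careful person would: the job done as asked, in the order asked, and still so for the second after the job is handed in, with the robot touching nothing.
It also fails if it takes over 72 s, if anything falls off the work surface, if the arm or the gripper's body presses on something with over 40 N, if the wrist force passes 120 N, or if a joint passes its speed limit or range.

## Robot

A 7-joint arm with a two-finger parallel gripper is mounted at the origin on the work surface. World frame = base frame: x ahead of the robot, y to its left, z up, the work surface at z = 0. Lengths are in m, angles in rad, forces in N, time in s.
With the tool pointing down it reaches from about 0.4 to 0.85 m from the base axis. Payload 10.4 kg.
Tool frame: the origin (TCP) lies midway between the tips of the shut fingers; the grasp point (between the pads) lies 19 mm behind it; z points along the fingers, x is the direction in which the jaws open and shut, and the axes are right-handed (so a half turn about z gives the same grasp; the last joint's range is limited). The gripper opens to 85 mm and grips with 20 to 120 N. Pads are 22 mm wide; open, the fingers measure 114 mm over their backs; the gripper's body (76 mm by 85 mm) begins 54 mm behind the grasp point. The pads swing forward as they close: fully open they stand 13 mm farther back than shut.
Start: joints at [-1.254, 0.332, -0.065, 1.46, 0.022, 1.35, -0.088], TCP at [0.208, 0.589, 0.231] pointing down, gripper open.
Joint ranges: [-2.6, 2.6], [-0.5, 2.12], [-1.47, 1.34], [0.16, 2.42], [-1.27, 4.41], [0.06, 2.06], [-2.6, 2.6]. Speed limits (rad/s): [2.22, 2.22, 2.79, 2.79, 3.14, 3.14, 3.14].

## Interface

Orientations are given as a unit quaternion [x, y, z, w].
In Python, from workcell import manip, cams gives the robot as it stands.
- The arm moves only by the tool move_arm, never from a script. Its argument "moves" is a list of rows, each a list of 7 numbers: the turn, a rotation vector about the tool's x, y, z in degrees, then the shift along the tool's x, y, z in m, then the finger opening in m, from 0 to 0.0854. A call has 1 to 10 rows; each row is the pose to reach, as a shift and turn from the pose commanded when the call began, along the tool's axes at that moment; what a row does not reach only later rows make up. A row lasts 1/10 s, in which the tool goes at most 50 mm and 8.59 degrees, less where a joint would pass 70% of its speed; a pose out of reach is approached as far as the arm can. A call with a gripper value outside its range is refused whole. The fingers move at their own pace and stop on an object; "grip_force" is the grip in N (left out, the last holds). Time passes only in rows, so rows that repeat a pose let the fingers close. It gives the time, the measured TCP pose, the force and the opening at its end, in the units of the state.
- manip.get_obs(): the state, without advancing time (a new reading comes with each control period).
- cams.camera(name): name is "side" or "top"; returns the picture (480x640x3 uint8, red, green, blue); there is no depth.
- cams.camera_params(name): a dict with "fx", "fy", "cx", "cy" (pixels), "xyz" and "rotation" of the camera in the world. Camera axes: x right, y up, looking along -z (the intrinsics and any distortion apply to the point x, -y, -z); pixel columns grow to the right and rows downward; lengths in m; the calibration is good to about 2 mm. A picture is of the moment at which its call begins. camera_params takes no time and is no camera call.
- manip.hand_in(): hands the job in, once; it reports no verdict.
The state is a dict: "clock": time; "joint_pos": joint angles; "joint_velocities": joint speeds; "tau": joint torques, N m; "position": TCP position; "ee_rot": TCP orientation; "ft_force": force on the tool from outside, world axes, zero at the start; "torque": the same for the moment, N m; "grip_width": opening from 0.0 (shut) to 1.0 (fully open).
Only numpy, scipy, OpenCV 4.12 (cv2) and the standard library are available. Lean on these libraries where they do the work, as an engineer would, in place of code of your own. Each camera call takes 0.05 s, during which the arm holds its last target. There are 200 camera calls.

## Working session

There is one attempt and no reset: what is moved stays moved. The work goes in short steps, Python scripts to look and compute and a tool call to move; the robot and the scene stay as the last step left them, time stands still between calls to the robot, and variables do not carry over. Pictures are saved under pics/ and viewed, about 8 in all and at most 12, crops included, and the job is handed in when it is done.

Besides the shell and the picture viewer there is one more tool, called after "Request:" as name(argument=value, ...) on one line, values as JSON. move_arm: Moves the arm, as the interface text tells. Its arguments: {"type":"object","properties":{"moves":{"type":"array","items":{"type":"array","items":{"type":"number"}}},"grip_force":{"type":"number"}},"required":["moves"]}

```bash
mkdir -p pics; ls
python3 - <<'E'
from workcell import manip, cams
import cv2
for n in("side","top"):
    cv2.imwrite(f"pics/{n}0.png",cams.camera(n)[:,:,::-1]); print(n,cams.camera_params(n))
print(manip.get_obs())
E
```

```text
pics
side {'fx': 559.0923477779589, 'fy': 559.0923477779589, 'cx': 322.80257446602343, 'cy': 239.93232924051617, 'xyz': array([ 0.38413198, -0.70436634,  0.99280461]), 'rotation': array([ 0.33657876, -0.04724629, -0.11051419,  0.9339535 ])}
top {'fx': 434.37095876886605, 'fy': 434.37095876886605, 'cx': 321.4064401420779, 'cy': 232.0381690076165, 'xyz': array([0.45042087, 0.0310647 , 0.96444011]), 'rotation': array([ 0.05149938, -0.04854613, -0.69974201,  0.71088129])}
{'clock': 0.1, 'joint_pos': array([-1.25362763,  0.33281159, -0.06466482,  1.46084864,  0.0215821 ,
        1.34987831, -0.08848665]), 'joint_velocities': array([-0.00123121, -0.00338041, -0.00115181, -0.00062655, -0.00119416,
       -0.00077131, -0.00068422]), 'tau': array([ 1.19363180e-03, -6.26737404e+01,  4.92270605e-02, -3.92434144e+01,
        1.64564664e-02,  6.73448245e-03, -2.46412235e-06]), 'position': array([0.20820118, 0.58895769, 0.23059772]), 'ee_rot': array([ 8.16478117e-01,  5.77376041e-01, -4.96291946e-04,  3.81164624e-04]), 'ft_force': array([ 0.20982172,  0.67877437, -0.25817955]), 'torque': array([ 0.01019394, -0.00458428,  0.01060733]), 'grip_width': 1.0006444047470722}
```

View pics/top0.png

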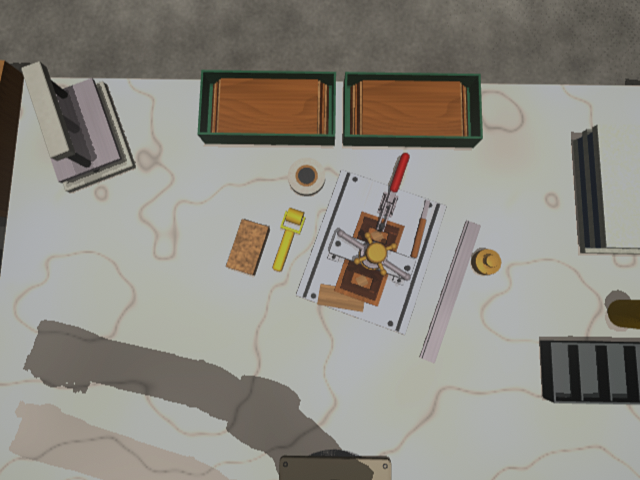

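View pics/side0.png

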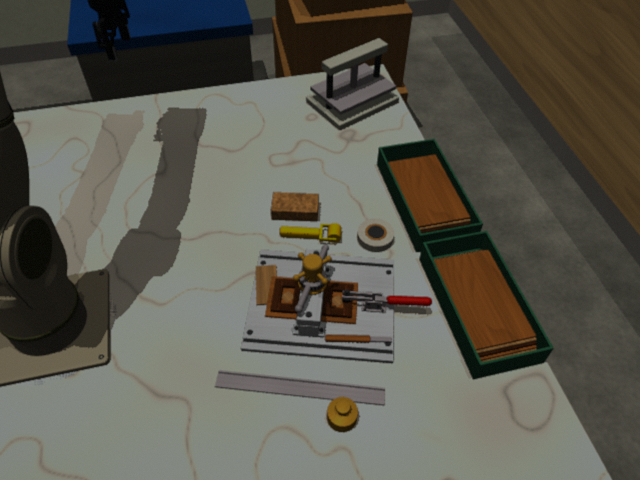

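The top view shows the press hub at about (376,253) and the clamp toward (402,165). In the side view the hub is at about (313,262). I'll enlarge both into one picture.

```bash
python3 - <<'E'
import cv2,numpy as np
a=cv2.imread("pics/top0.png")[203:303,326:426]; b=cv2.imread("pics/side0.png")[225:325,263:363]
f=lambda i:cv2.resize(i,(400,400),interpolation=cv2.INTER_CUBIC)
cv2.imwrite("pics/c0.png",np.hstack([f(a),f(b)]))
E
cat > h.py <<'E'
from workcell import manip, cams
import numpy as np, cv2
from scipy.spatial.transform import Rotation as R
def ray(n,u,v):
    p=cams.camera_params(n); d=np.array([(u-p['cx'])/p['fx'],-(v-p['cy'])/p['fy'],-1])
    return np.array(p['xyz']),R.from_quat(p['rotation']).apply(d)
def atz(n,u,v,z):
    o,d=ray(n,u,v); return o+d*(z-o[2])/d[2]
def proj(n,P):
    p=cams.camera_params(n); c=R.from_quat(p['rotation']).inv().apply(np.asarray(P)-p['xyz'])
    return np.c_[p['cx']+p['fx']*c[...,0]/-c[...,2], p['cy']+p['fy']*c[...,1]/c[...,2]]
def tri(uv):
    A=np.zeros((3,3));b=np.zeros(3)
    for n,u,v in uv:
        o,d=ray(n,u,v); d/=np.linalg.norm(d); M=np.eye(3)-np.outer(d,d); A+=M;b+=M@o
    return np.linalg.solve(A,b)
E
```

```text
(no output)
```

View pics/c0.png

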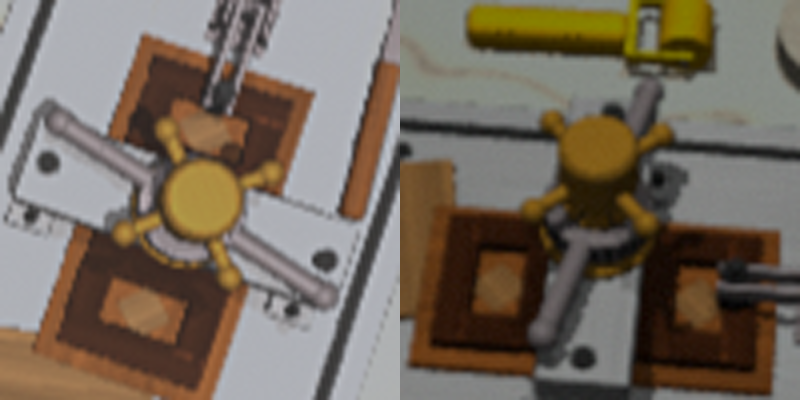

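The crops show the four handle balls (top crop 168,130 / 268,173 / 228,275 / 123,233) and the ring bars, whose ends are at (57,122) and (325,293). The bars lie nearly along the crossbar.

Run:
```python
from h import *
T=lambda x,y:("top",326+(x+.5)/4-.5,203+(y+.5)/4-.5)
S=lambda x,y:("side",263+(x-400+.5)/4-.5,225+(y+.5)/4-.5)
balls=[((168,130),(668,132)),((268,173),(645,208)),((228,275),(533,208)),((123,233),(552,123))]
B=np.array([tri([T(*a),S(*b)]) for a,b in balls]); print(B.round(4)); c=B.mean(0); print("hub",c, np.linalg.norm(B-c,axis=1))
print("arm angs",np.degrees(np.arctan2(*(B-c)[:,1::-1].T)))
E1=tri([T(57,122),S(650,93)]);E2=tri([T(325,293),S(540,333)]);print("bars",E1,E2,(E1+E2)/2,np.linalg.norm(E1-E2),np.degrees(np.arctan2(*(E1-E2)[1::-1])))
print("hubtop tri",tri([T(202,199),S(598,143)]))
# jig angle from crossbar holes
h1=atz(*T(47,162),.074);h2=atz(*T(325,260),.074);print("holes",h1,h2,(h1+h2)/2,np.degrees(np.arctan2(*(h1-h2)[1::-1])))
print(R.from_quat(manip.get_obs()['ee_rot']).as_matrix().round(3))
```

```text
[[ 0.5674 -0.0547  0.1264]
 [ 0.5452 -0.1019  0.1337]
 [ 0.4956 -0.0836  0.1251]
 [ 0.5155 -0.0332  0.1225]]
hub [ 0.53091937 -0.06836757  0.12691205] [0.03896765 0.03709113 0.03854625 0.03865033]
arm angs [  20.47979803  -66.9820326  -156.67727269  113.65149064]
bars [ 0.57372035 -0.0018239   0.09178566] [ 0.48807488 -0.13552308  0.0968619 ] [ 0.53089762 -0.06867349  0.09432378] 0.1588596342414335 57.357051717310014
hubtop tri [ 0.53049033 -0.06859967  0.14650123]
holes [0.55474065 0.00250568 0.074     ] [ 0.50652854 -0.14017377  0.074     ] [ 0.5306346  -0.06883405  0.074     ] 71.32962876261871
[[ 0.333  0.943 -0.   ]
 [ 0.943 -0.333 -0.001]
 [-0.001  0.    -1.   ]]
```

Request:
move_arm(moves=[[0,0,0.3,-0.02562,0.02618,0,0.0854],[0,0,0.6,-0.05124,0.05236,0,0.0854],[0,0,0.9,-0.07686,0.07854,0,0.0854],[0,0,1.2,-0.10248,0.10472,0,0.0854],[0,0,1.5,-0.1281,0.1309,0,0.0854],[0,0,1.8,-0.15372,0.15708,0,0.0854],[0,0,2.1,-0.17934,0.18326,0,0.0854],[0,0,2.4,-0.20496,0.20944,0,0.0854],[0,0,2.6,-0.23058,0.23562,0,0.0854],[0,0,2.8,-0.2562,0.2618,0,0.0854]], grip_force=70)

```text
clock: 1.1
position: [0.37, 0.2589, 0.2311]
ee_rot: [0.83, 0.557, -0.0, -0.0]
ft_force: [0.9, 0.3, 1.1]
grip_width: 1.0
```

Request:
move_arm(moves=[[0,0,0,-0.0242,0.0273,0,0.0854],[0,0,0,-0.0484,0.0546,0,0.0854],[0,0,0,-0.0726,0.0819,0,0.0854],[0,0,0,-0.0968,0.1092,0,0.0854],[0,0,0,-0.121,0.1365,0,0.0854],[0,0,0,-0.1453,0.1639,0,0.0854],[0,0,0,-0.1695,0.1912,0,0.0854],[0,0,0,-0.1937,0.2185,0,0.0854],[0,0,0,-0.2179,0.2458,0,0.0854],[0,0,0,-0.2421,0.2731,0,0.0854]])

```text
clock: 2.1
position: [0.531, -0.0684, 0.2312]
ee_rot: [0.83, 0.557, 0.0, -0.0]
ft_force: [1.3, 1.0, -1.1]
grip_width: 1.0
```

Run:
```python
from h import *
o=manip.get_obs()
for k in('joint_pos','position','ft_force','torque'):print(k,o[k].round(4))
im=cams.camera("side")[:,:,::-1][175:325,240:390]
cv2.imwrite("pics/s1.png",cv2.resize(im,(600,600),interpolation=cv2.INTER_CUBIC))
```

```text
joint_pos [-0.5066  0.1371  0.6071  1.7276 -0.0811  1.3021  1.3001]
position [ 0.531  -0.0684  0.2312]
ft_force [ 1.3239  1.0014 -1.1124]
torque [ 0.0181 -0.0354 -0.0277]
```

View pics/s1.png

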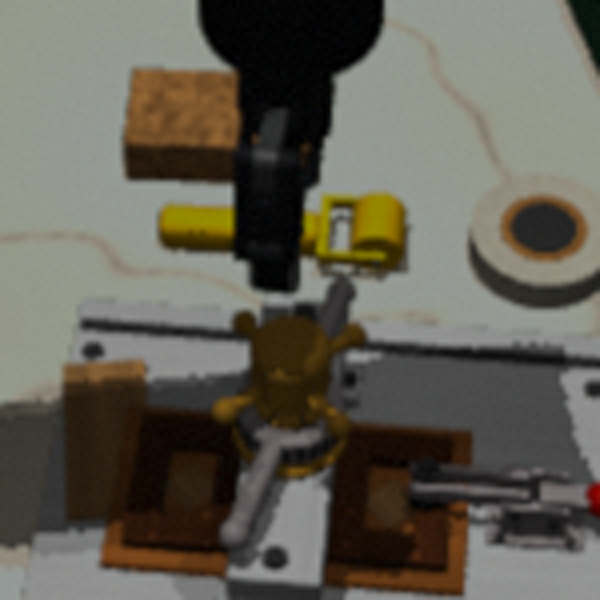

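The gripper stands above the hub with its jaws lined up between the arms, and nothing is in the way. I'll descend and grip.

Request:
move_arm(moves=[[0,0,0,0,0,0.02,0.0854],[0,0,0,0,0,0.04,0.0854],[0,0,0,0,0,0.06,0.0854],[0,0,0,0,0,0.08,0.0854],[0,0,0,0,0,0.095,0.0854],[0,0,0,0,0,0.108,0.0854],[0,0,0,0,0,0.117,0.0854],[0,0,0,0,0,0.117,0.0854],[0,0,0,0,0,0.117,0.05],[0,0,0,0,0,0.117,0.046]])

```text
clock: 3.15
position: [0.5312, -0.0671, 0.115]
ee_rot: [0.83, 0.557, 0.001, 0.0]
ft_force: [-0.5, -0.3, -0.4]
grip_width: 0.696
```

Run:
```python
from h import *
o=manip.get_obs()
for k in('joint_pos','position','ft_force','torque','grip_width'):print(k,np.round(o[k],4))
im=cams.camera("side")[:,:,::-1][175:325,240:390]
cv2.imwrite("pics/s2.png",cv2.resize(im,(600,600),interpolation=cv2.INTER_CUBIC))
```

```text
joint_pos [-0.4741  0.2567  0.5893  1.867  -0.1625  1.0642  1.3612]
position [ 0.5312 -0.0671  0.115 ]
ft_force [-0.4749 -0.3041 -0.3904]
torque [ 0.0439  0.0224 -0.0185]
grip_width 0.6956
```

View pics/s2.png

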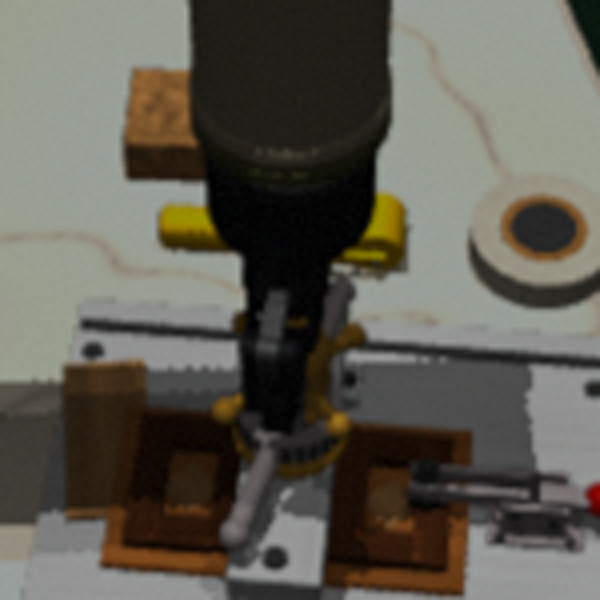

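The finger sits between the near arms with its tip around arm level, clear of the ring. I'll close on the hub.

Request:
move_arm(moves=[[0,0,0,0,0,0,0.03],[0,0,0,0,0,0,0.03],[0,0,0,0,0,0,0.03],[0,0,0,0,0,0,0.03],[0,0,0,0,0,0,0.03],[0,0,0,0,0,0,0.03]], grip_force=70)

```text
clock: 3.8
position: [0.5309, -0.0683, 0.1153]
ee_rot: [0.831, 0.557, 0.0, 0.001]
ft_force: [-4.0, -3.8, 8.2]
grip_width: 0.45
```

```bash
cat > st.py <<'E'
from h import *
o=manip.get_obs()
for k in('joint_pos','position','ft_force','torque','grip_width'):print(k,np.round(o[k],4))
m=R.from_quat(o['ee_rot']).as_matrix(); print('ang',np.degrees(np.arctan2(m[1,0],m[0,0])).round(2),'tilt',m[:,2].round(4))
E
python3 st.py
```

```text
joint_pos [-0.4735  0.2563  0.5906  1.867  -0.1614  1.0649  1.3613]
position [ 0.5309 -0.0683  0.1153]
ft_force [-4.0362 -3.7863  8.2049]
torque [-0.6542  0.683   0.0622]
grip_width 0.4503
ang 67.66 tilt [ 8.e-04 -7.e-04 -1.e+00]
```

Request:
move_arm(moves=[[0,0,3,0,0,0.0001,0.03],[0,0,6,0,0,0.0002,0.03],[0,0,9,0,0,0.0003,0.03],[0,0,12,0,0,0.0004,0.03],[0,0,15,0,0,0.0005,0.03],[0,0,18,0,0,0.0006,0.03],[0,0,21,0,0,0.0007,0.03],[0,0,24,0,0,0.0008,0.03],[0,0,27,0,0,0.0009,0.03],[0,0,30,0,0,0.001,0.03]])

```text
clock: 4.8
position: [0.5311, -0.0685, 0.1143]
ee_rot: [0.947, 0.322, 0.0, 0.001]
ft_force: [-2.8, -5.8, 6.9]
grip_width: 0.446
```

```bash
python3 st.py
```

```text
joint_pos [-0.5405  0.2691  0.6708  1.8708 -0.189   1.0643  0.8606]
position [ 0.5311 -0.0685  0.1143]
ft_force [-2.7653 -5.8026  6.8527]
torque [-0.9668  0.4524  0.3369]
grip_width 0.4458
ang 37.57 tilt [ 0.0013 -0.0012 -1.    ]
```

Request:
move_arm(moves=[[0,0,2,0,0,0.0001,0.03],[0,0,4,0,0,0.0001,0.03],[0,0,6,0,0,0.0002,0.03],[0,0,8,0,0,0.0003,0.03],[0,0,10,0,0,0.0003,0.03],[0,0,12,0,0,0.0004,0.03],[0,0,14,0,0,0.0005,0.03],[0,0,16,0,0,0.0005,0.03]])

```text
clock: 5.6
position: [0.5311, -0.0687, 0.1138]
ee_rot: [0.982, 0.187, 0.001, 0.001]
ft_force: [-2.6, -5.4, 4.7]
grip_width: 0.449
```

```bash
python3 st.py
```

```text
joint_pos [-0.5779  0.2777  0.7164  1.8729 -0.206   1.0644  0.597 ]
position [ 0.5311 -0.0687  0.1138]
ft_force [-2.6351 -5.4191  4.6845]
torque [-1.1088  0.2079  0.4115]
grip_width 0.4491
ang 21.61 tilt [ 0.0015 -0.0014 -1.    ]
```

Request:
move_arm(moves=[[0,0,2,0,0,0.0001,0.03],[0,0,4,0,0,0.0001,0.03],[0,0,6,0,0,0.0002,0.03],[0,0,8,0,0,0.0003,0.03]])

```text
clock: 6.0
position: [0.5312, -0.0687, 0.1135]
ee_rot: [0.993, 0.118, 0.001, 0.001]
ft_force: [-2.7, -5.4, 7.2]
grip_width: 0.45
```

```bash
python3 st.py
```

```text
joint_pos [-0.597   0.2827  0.74    1.8739 -0.2153  1.0646  0.4656]
position [ 0.5312 -0.0687  0.1135]
ft_force [-2.6513 -5.377   7.2247]
torque [-1.2227  0.1741  0.394 ]
grip_width 0.4496
ang 13.61 tilt [ 0.0016 -0.0015 -1.    ]
```

Running free measures about 0.40 N m. Next I'll turn in 16° steps.

Request:
move_arm(moves=[[0,0,2,0,0,0.0001,0.03],[0,0,4,0,0,0.0001,0.03],[0,0,6,0,0,0.0002,0.03],[0,0,8,0,0,0.0003,0.03],[0,0,10,0,0,0.0003,0.03],[0,0,12,0,0,0.0004,0.03],[0,0,14,0,0,0.0005,0.03],[0,0,16,0,0,0.0005,0.03]])

```text
clock: 6.8
position: [0.5313, -0.0689, 0.113]
ee_rot: [1.0, -0.021, 0.001, 0.001]
ft_force: [-1.7, -6.0, 4.0]
grip_width: 0.448
```

```bash
python3 st.py
```

```text
joint_pos [-0.6365  0.2939  0.7892  1.876  -0.2354  1.0655  0.2042]
position [ 0.5313 -0.0689  0.113 ]
ft_force [-1.6542 -6.049   3.9988]
torque [-1.4703 -0.0492  0.4476]
grip_width 0.448
ang -2.4 tilt [ 0.0018 -0.0018 -1.    ]
```

Request:
move_arm(moves=[[0,0,2,0,0,0.0001,0.03],[0,0,4,0,0,0.0001,0.03],[0,0,6,0,0,0.0002,0.03],[0,0,8,0,0,0.0003,0.03]])

```text
clock: 7.2
position: [0.5313, -0.069, 0.1127]
ee_rot: [0.996, -0.091, 0.001, 0.001]
ft_force: [-2.6, -5.8, 5.3]
grip_width: 0.45
```

```bash
python3 st.py
```

```text
joint_pos [-0.6566  0.3004  0.8148  1.877  -0.2465  1.0661  0.0744]
position [ 0.5313 -0.069   0.1127]
ft_force [-2.6173 -5.7589  5.2646]
torque [-1.6054 -0.0017  0.4155]
grip_width 0.4499
ang -10.4 tilt [ 0.0019 -0.002  -1.    ]
```

Request:
move_arm(moves=[[0,0,2,0,0,0.0001,0.03],[0,0,4,0,0,0.0001,0.03],[0,0,6,0,0,0.0002,0.03],[0,0,8,0,0,0.0003,0.03],[0,0,10,0,0,0.0003,0.03],[0,0,12,0,0,0.0004,0.03],[0,0,14,0,0,0.0005,0.03]])

```text
clock: 7.9
position: [0.5313, -0.0692, 0.1122]
ee_rot: [0.977, -0.211, 0.001, 0.001]
ft_force: [-2.8, -6.9, 5.5]
grip_width: 0.448
```

```bash
python3 st.py
```

```text
joint_pos [-0.6928  0.3134  0.8612  1.8788 -0.2679  1.0679 -0.1511]
position [ 0.5313 -0.0692  0.1122]
ft_force [-2.8218 -6.9449  5.4788]
torque [-1.8637  0.0599  0.4057]
grip_width 0.4478
ang -24.39 tilt [ 0.0019 -0.0023 -1.    ]
```

Request:
move_arm(moves=[[0,0,2,0,-0.0001,0.0001,0.03],[0,0,4,-0.0001,-0.0002,0.0001,0.03],[0,0,6,-0.0002,-0.0003,0.0002,0.03],[0,0,8,-0.0002,-0.0005,0.0003,0.03],[0,0,10,-0.0002,-0.0005,0.0003,0.03],[0,0,12,-0.0002,-0.0005,0.0004,0.03],[0,0,14,-0.0002,-0.0005,0.0005,0.03]])

```text
clock: 8.6
position: [0.5313, -0.0693, 0.1118]
ee_rot: [0.944, -0.329, 0.001, 0.001]
ft_force: [-2.5, -8.7, 6.3]
grip_width: 0.45
```

```bash
python3 st.py
```

```text
joint_pos [-0.7306  0.3287  0.9103  1.8807 -0.2916  1.0704 -0.3754]
position [ 0.5313 -0.0693  0.1118]
ft_force [-2.458  -8.7085  6.3229]
torque [-2.4389  0.0626  0.3741]
grip_width 0.4502
ang -38.43 tilt [ 0.002  -0.0031 -1.    ]
```

Request:
move_arm(moves=[[0,0,2,0.0001,0.0003,0.0001,0.03],[0,0,4,0.0003,0.0007,0.0001,0.03],[0,0,6,0.0005,0.0011,0.0002,0.03],[0,0,8,0.0006,0.0015,0.0003,0.03],[0,0,10,0.0008,0.0019,0.0003,0.03],[0,0,12,0.0008,0.0019,0.0004,0.03],[0,0,14,0.0008,0.0019,0.0005,0.03]])

```text
clock: 9.3
position: [0.531, -0.07, 0.1114]
ee_rot: [0.897, -0.441, 0.001, 0.0]
ft_force: [-2.1, -4.7, 8.7]
grip_width: 0.45
```

```bash
python3 st.py
```

```text
joint_pos [-0.7661  0.3463  0.961   1.8829 -0.3205  1.0747 -0.5918]
position [ 0.531  -0.07    0.1114]
ft_force [-2.1048 -4.6633  8.6688]
torque [-1.5988  0.2313  0.4665]
grip_width 0.4501
ang -52.35 tilt [ 0.0021 -0.0016 -1.    ]
```

Request:
move_arm(moves=[[0,0,2,0,0,0.0001,0.03],[0,0,4,0,0,0.0001,0.03],[0,0,6,0,0,0.0002,0.03]])

```text
clock: 9.6
position: [0.531, -0.0701, 0.1113]
ee_rot: [0.873, -0.487, 0.001, 0.0]
ft_force: [-3.4, -4.7, 10.2]
grip_width: 0.453
```

```bash
python3 st.py
```

```text
joint_pos [-0.7824  0.3552  0.9835  1.8835 -0.3335  1.077  -0.6851]
position [ 0.531  -0.0701  0.1113]
ft_force [-3.3923 -4.7424 10.2053]
torque [-1.5727  0.491   0.5464]
grip_width 0.4529
ang -58.34 tilt [ 0.002  -0.0017 -1.    ]
```

The effort is rising at the expected slope, so the foot bears. I'll add a small increment and then hold.

Request:
move_arm(moves=[[0,0,2,0,0,0.0001,0.03],[0,0,4,0,0,0.0001,0.03]])

```text
clock: 9.8
position: [0.5309, -0.0701, 0.1112]
ee_rot: [0.856, -0.518, 0.001, 0.0]
ft_force: [-3.3, -4.2, 10.8]
grip_width: 0.453
```

```bash
python3 st.py
```

```text
joint_pos [-0.7932  0.3616  0.9988  1.8839 -0.3426  1.0788 -0.747 ]
position [ 0.5309 -0.0701  0.1112]
ft_force [-3.3033 -4.1717 10.759 ]
torque [-1.7166  0.5354  0.6535]
grip_width 0.4531
ang -62.34 tilt [ 0.0019 -0.0018 -1.    ]
```

The effort is now about 0.2 N m above running free, so the nip is good. I'll release the hub and lift off.

Request:
move_arm(moves=[[0,0,0,0,0,0,0.06],[0,0,0,0,0,0,0.0854],[0,0,0,0,0,0,0.0854],[0,0,0,0,0,0,0.0854],[0,0,0,0,0,-0.02,0.0854],[0,0,0,0,0,-0.05,0.0854],[0,0,0,0,0,-0.08,0.0854],[0,0,0,0,0,-0.1,0.0854],[0,0,0,0,0,-0.1,0.0854]])

```text
clock: 10.7
position: [0.5315, -0.0687, 0.2123]
ee_rot: [0.856, -0.517, 0.001, -0.001]
ft_force: [-0.3, -1.0, -0.9]
grip_width: 1.0
```

```bash
python3 st.py
```

```text
joint_pos [-0.8958  0.224   1.082   1.7703 -0.2088  1.2672 -0.8484]
position [ 0.5315 -0.0687  0.2123]
ft_force [-0.3061 -1.0069 -0.8649]
torque [0.0029 0.0237 0.0059]
grip_width 0.9997
ang -62.25 tilt [ 0.004  0.001 -1.   ]
```

Request:
move_arm(moves=[[0,0,-5,-0.008,-0.015,0,0.0854],[0,0,-11,-0.016,-0.03,0,0.0854],[0,0,-17,-0.025,-0.045,0,0.0854],[0,0,-23,-0.0329,-0.0582,0,0.0854],[0,0,-29.7,-0.0329,-0.0582,0.01,0.07],[0,0,-29.7,-0.0329,-0.0582,0.03,0.05],[0,0,-29.7,-0.0329,-0.0582,0.05,0.04],[0,0,-29.7,-0.0329,-0.0582,0.062,0.04],[0,0,-29.7,-0.0329,-0.0582,0.062,0.04],[0,0,-29.7,-0.0329,-0.0582,0.062,0.04]])

```text
clock: 11.7
position: [0.5665, -0.0125, 0.1481]
ee_rot: [0.96, -0.281, -0.0, 0.0]
ft_force: [0.9, -0.4, 0.6]
grip_width: 0.468
```

```bash
python3 st.py
python3 - <<'E'
from h import *
a=cams.camera("top")[:,:,::-1][193:313,316:436];b=cams.camera("side")[:,:,::-1][200:320,253:373]
f=lambda i:cv2.resize(i,(400,400),interpolation=cv2.INTER_CUBIC)
cv2.imwrite("pics/c3.png",np.clip(np.hstack([f(a),f(b)])*1.0*1.4,0,255).astype(np.uint8))
E
```

```text
joint_pos [-0.7951  0.3607  0.8992  1.763  -0.3052  1.1656 -0.3737]
position [ 0.5665 -0.0125  0.1481]
ft_force [ 0.8951 -0.3557  0.6223]
torque [-0.0333  0.0029  0.0232]
grip_width 0.4685
ang -32.58 tilt [-1.e-04 -2.e-04 -1.e+00]
```

View pics/c3.png

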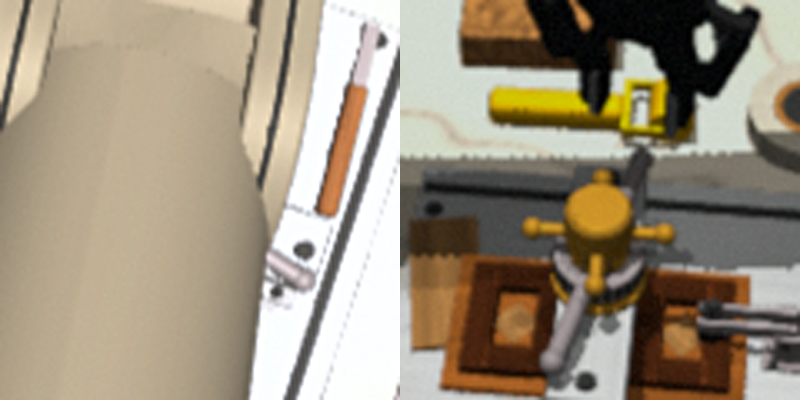

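The ring hasn't moved; its bar ends are still at side pixels (325,247) and (299,309). The fingers straddle the far bar, so I'll descend and pinch.

Request:
move_arm(moves=[[0,0,0,0,0,0.02,0.04],[0,0,0,0,0,0.04,0.04],[0,0,0,0,0,0.055,0.04],[0,0,0,0,0,0.066,0.04],[0,0,0,0,0,0.066,0.04]], grip_force=40)

```text
clock: 12.3
position: [0.5658, -0.0123, 0.0809]
ee_rot: [0.96, -0.28, -0.001, 0.0]
ft_force: [-1.1, -0.6, -0.7]
grip_width: 0.467
```

```bash
python3 st.py
```

```text
joint_pos [-0.7455  0.4469  0.8473  1.8237 -0.3832  1.0456 -0.3181]
position [ 0.5658 -0.0123  0.0809]
ft_force [-1.0873 -0.5963 -0.659 ]
torque [ 0.0085 -0.0521 -0.0102]
grip_width 0.4666
ang -32.57 tilt [-1.6e-03 -3.0e-04 -1.0e+00]
```

Request:
move_arm(moves=[[0,0,0,0,0,0,0.02],[0,0,0,0,0,0,0.006],[0,0,0,0,0,0,0.006],[0,0,0,0,0,0,0.006],[0,0,0,0,0,0,0.006],[0,0,0,0,0,0,0.006]])

```text
clock: 12.9
position: [0.5668, -0.0124, 0.0823]
ee_rot: [0.96, -0.28, 0.0, -0.0]
ft_force: [0.3, -0.8, 5.0]
grip_width: 0.134
```

```bash
cat >> st.py <<'E'
c=np.array([.531,-.0695]); r=o['position'][:2]-c; F=o['ft_force']
print('r',np.linalg.norm(r).round(4),'th',np.degrees(np.arctan2(r[1],r[0])).round(2),'Maxis',(o['torque'][2]+r[0]*F[1]-r[1]*F[0]).round(3), 'Ftan',((r[0]*F[1]-r[1]*F[0])/np.linalg.norm(r)).round(2),'Frad',(F[:2]@r/np.linalg.norm(r)).round(2))
E
python3 st.py
```

```text
joint_pos [-0.7459  0.4452  0.8485  1.8224 -0.3828  1.0458 -0.3182]
position [ 0.5668 -0.0124  0.0823]
ft_force [ 0.2771 -0.7555  5.0407]
torque [-0.2528 -0.061   0.0235]
grip_width 0.134
ang -32.57 tilt [ 1.e-03  1.e-04 -1.e+00]
r 0.0674 th 57.89 Maxis -0.019 Ftan -0.64 Frad -0.49
```

Request:
move_arm(moves=[[0,0,2,0.0024,0,0.0001,0.006],[0,0,4,0.0047,0.0002,0.0001,0.006],[0,0,6,0.0071,0.0004,0.0002,0.006],[0,0,8,0.0095,0.0007,0.0003,0.006],[0,0,10,0.0118,0.001,0.0003,0.006],[0,0,12,0.0141,0.0015,0.0004,0.006],[0,0,14,0.0164,0.002,0.0005,0.006],[0,0,16,0.0187,0.0026,0.0005,0.006],[0,0,18,0.021,0.0033,0.0006,0.006],[0,0,20,0.0233,0.0041,0.0007,0.006]])

```text
clock: 13.9
position: [0.5839, -0.0279, 0.0814]
ee_rot: [0.896, -0.444, -0.0, -0.0]
ft_force: [-2.3, 1.2, 7.9]
grip_width: 0.132
```

```bash
python3 st.py
```

```text
joint_pos [-0.7413  0.5177  0.9102  1.7767 -0.4608  1.0766 -0.5882]
position [ 0.5839 -0.0279  0.0814]
ft_force [-2.3102  1.2145  7.8538]
torque [0.1974 0.5964 0.0881]
grip_width 0.1319
ang -52.69 tilt [-4.e-04  8.e-04 -1.e+00]
r 0.0673 th 38.18 Maxis 0.248 Ftan 2.38 Frad -1.07
```

Request:
move_arm(moves=[[0,0,2,0.0024,0,0.0001,0.006],[0,0,4,0.0047,0.0002,0.0001,0.006],[0,0,6,0.0071,0.0004,0.0002,0.006],[0,0,8,0.0095,0.0007,0.0003,0.006],[0,0,10,0.0118,0.001,0.0003,0.006]])

```text
clock: 14.4
position: [0.5902, -0.0379, 0.0811]
ee_rot: [0.854, -0.52, -0.0, -0.0]
ft_force: [-3.1, 1.0, 6.9]
grip_width: 0.131
```

```bash
python3 st.py
```

```text
joint_pos [-0.7373  0.5507  0.9423  1.759  -0.4982  1.0916 -0.7208]
position [ 0.5902 -0.0379  0.0811]
ft_force [-3.0549  0.9758  6.9006]
torque [0.1872 0.6266 0.1741]
grip_width 0.1306
ang -62.68 tilt [-4.e-04  8.e-04 -1.e+00]
r 0.0672 th 28.1 Maxis 0.329 Ftan 2.3 Frad -2.24
```

Request:
move_arm(moves=[[0,0,2,0.0024,0,0.0001,0.006],[0,0,4,0.0047,0.0002,0.0001,0.006],[0,0,6,0.0071,0.0004,0.0002,0.006],[0,0,8,0.0095,0.0007,0.0003,0.006]])

```text
clock: 14.8
position: [0.5941, -0.0465, 0.0808]
ee_rot: [0.816, -0.578, -0.0, -0.0]
ft_force: [-3.7, 0.7, 6.6]
grip_width: 0.129
```

```bash
python3 st.py
```

```text
joint_pos [-0.7339  0.5755  0.9685  1.7479 -0.5275  1.1032 -0.8261]
position [ 0.5941 -0.0465  0.0808]
ft_force [-3.7498  0.7115  6.5812]
torque [0.3718 0.5017 0.0923]
grip_width 0.1295
ang -70.67 tilt [-3.e-04  1.e-03 -1.e+00]
r 0.0671 th 20.07 Maxis 0.224 Ftan 1.95 Frad -3.28
```

Request:
move_arm(moves=[[0,0,2,0.0024,0.0002,0.0001,0.006],[0,0,4,0.0047,0.0005,0.0001,0.006],[0,0,6,0.0071,0.0009,0.0002,0.006],[0,0,8,0.0095,0.0012,0.0003,0.006],[0,0,10,0.0118,0.0015,0.0003,0.006]])

```text
clock: 15.3
position: [0.597, -0.0579, 0.0806]
ee_rot: [0.762, -0.647, -0.0, -0.001]
ft_force: [0.4, 1.2, 5.0]
grip_width: 0.133
```

```bash
python3 st.py
```

```text
joint_pos [-0.7309  0.6035  1.0025  1.7389 -0.5628  1.1163 -0.9575]
position [ 0.597  -0.0579  0.0806]
ft_force [0.3946 1.1541 5.0408]
torque [0.4357 0.076  0.1781]
grip_width 0.1327
ang -80.65 tilt [ 7.0e-04  1.1e-03 -1.0e+00]
r 0.0671 th 10.0 Maxis 0.25 Ftan 1.07 Frad 0.59
```

Request:
move_arm(moves=[[0,0,2,0.0024,0,0.0001,0.006],[0,0,4,0.0047,0.0002,0.0001,0.006],[0,0,6,0.0071,0.0004,0.0002,0.006],[0,0,8,0.0095,0.0007,0.0003,0.006],[0,0,10,0.0118,0.001,0.0003,0.006]])

```text
clock: 15.8
position: [0.5981, -0.0696, 0.0803]
ee_rot: [-0.703, 0.711, 0.0, 0.001]
ft_force: [-0.9, 2.0, 5.8]
grip_width: 0.131
```

```bash
python3 st.py
```

```text
joint_pos [-0.7284  0.63    1.0371  1.7338 -0.5969  1.1295 -1.089 ]
position [ 0.5981 -0.0696  0.0803]
ft_force [-0.9484  1.9924  5.7768]
torque [0.3793 0.0152 0.1558]
grip_width 0.1311
ang -90.65 tilt [ 8.0e-04  1.1e-03 -1.0e+00]
r 0.0671 th -0.11 Maxis 0.289 Ftan 1.99 Frad -0.95
```

Request:
move_arm(moves=[[0,0,2,0.0024,0,0.0001,0.006],[0,0,4,0.0047,0.0002,0.0001,0.006],[0,0,6,0.0071,0.0004,0.0002,0.006],[0,0,8,0.0095,0.0007,0.0003,0.006],[0,0,10,0.0118,0.001,0.0003,0.006]])

```text
clock: 16.3
position: [0.5971, -0.0812, 0.0801]
ee_rot: [-0.639, 0.77, 0.0, 0.001]
ft_force: [-0.8, 2.2, 7.4]
grip_width: 0.129
```

```bash
python3 st.py
```

```text
joint_pos [-0.7277  0.654   1.0727  1.7335 -0.6299  1.1422 -1.2204]
position [ 0.5971 -0.0812  0.0801]
ft_force [-0.8024  2.2409  7.373 ]
torque [0.6518 0.0488 0.1323]
grip_width 0.1293
ang -100.64 tilt [ 0.001   0.0013 -1.    ]
r 0.0671 th -10.08 Maxis 0.271 Ftan 2.07 Frad -1.18
```

Request:
move_arm(moves=[[0,0,2,0.0024,0,0.0001,0.006],[0,0,4,0.0047,0.0002,0.0001,0.006],[0,0,6,0.0071,0.0004,0.0002,0.006],[0,0,8,0.0095,0.0007,0.0003,0.006],[0,0,10,0.0118,0.001,0.0003,0.006]])

```text
clock: 16.8
position: [0.5943, -0.0919, 0.0801]
ee_rot: [-0.569, 0.822, 0.0, 0.001]
ft_force: [-0.5, 5.2, 9.6]
grip_width: 0.132
```

```bash
python3 st.py
```

```text
joint_pos [-0.7297  0.6757  1.1091  1.7379 -0.662   1.1543 -1.3519]
position [ 0.5943 -0.0919  0.0801]
ft_force [-0.4886  5.2351  9.602 ]
torque [ 1.1667 -0.0024  0.3192]
grip_width 0.1321
ang -110.59 tilt [ 0.0015  0.0023 -1.    ]
r 0.0672 th -19.52 Maxis 0.64 Ftan 4.77 Frad -2.21
```

The ring now bears, at about 0.64 N m. I'll add a small increment.

Request:
move_arm(moves=[[0,0,1,0.0012,0,0,0.006],[0,0,2,0.0024,0,0.0001,0.006],[0,0,3,0.0036,0.0001,0.0001,0.006],[0,0,4,0.0047,0.0002,0.0001,0.006]])

```text
clock: 17.2
position: [0.5929, -0.0958, 0.08]
ee_rot: [-0.541, 0.841, 0.001, 0.002]
ft_force: [1.3, 5.8, 9.1]
grip_width: 0.136
```

```bash
python3 st.py
```

```text
joint_pos [-0.7316  0.6838  1.1238  1.7409 -0.6745  1.1586 -1.404 ]
position [ 0.5929 -0.0958  0.08  ]
ft_force [1.3135 5.7695 9.0589]
torque [ 1.3614 -0.2697  0.3745]
grip_width 0.1359
ang -114.51 tilt [ 0.0021  0.0026 -1.    ]
r 0.0672 th -23.03 Maxis 0.766 Ftan 5.82 Frad -1.05
```

Request:
move_arm(moves=[[0,0,1,0.0012,0,0,0.006],[0,0,2,0.0024,0,0.0001,0.006],[0,0,3,0.0036,0.0001,0.0001,0.006],[0,0,4,0.0047,0.0002,0.0001,0.006]])

```text
clock: 17.6
position: [0.5911, -0.0996, 0.08]
ee_rot: [-0.511, 0.859, 0.001, 0.002]
ft_force: [3.3, 7.1, 9.2]
grip_width: 0.134
```

```bash
python3 st.py
```

```text
joint_pos [-0.7339  0.6917  1.1388  1.7447 -0.687   1.1628 -1.4568]
position [ 0.5911 -0.0996  0.08  ]
ft_force [3.3299 7.0995 9.1947]
torque [ 1.5283 -0.5918  0.4959]
grip_width 0.1335
ang -118.48 tilt [ 0.0027  0.0029 -1.    ]
r 0.0672 th -26.63 Maxis 1.023 Ftan 7.84 Frad -0.21
```

The ring is hand-tight at about 1.0 N m. I'll open and lift clear.

Request:
move_arm(moves=[[0,0,0,0,0,0,0.02],[0,0,0,0,0,0,0.035],[0,0,0,0,0,0,0.035],[0,0,0,0,0,-0.01,0.035],[0,0,0,0,0,-0.03,0.035],[0,0,0,0,0,-0.06,0.035],[0,0,0,0,0,-0.1,0.035],[0,0,0,0,0,-0.14,0.035],[0,0,0,0,0,-0.16,0.035]])

```text
clock: 18.5
position: [0.5897, -0.1033, 0.2431]
ee_rot: [-0.51, 0.86, -0.001, 0.001]
ft_force: [0.7, -0.7, 0.5]
grip_width: 0.41
```

Request:
move_arm(moves=[[0,0,0,-0.03,0,0,0.035],[0,0,0,-0.06,0,0,0.035],[0,0,0,-0.09,0,0,0.035],[0,0,0,-0.12,0,0,0.035],[0,0,0,-0.15,0,0,0.035],[0,0,0,-0.18,0,0,0.035],[0,0,0,-0.21,0,0,0.035],[0,0,0,-0.21,0,0,0.035]])

```text
clock: 19.3
position: [0.6907, 0.0872, 0.2387]
ee_rot: [-0.513, 0.858, 0.0, -0.0]
ft_force: [0.1, 0.6, -0.0]
grip_width: 0.406
```

```bash
python3 st.py
python3 - <<'E'
from h import *
t=cams.camera("top")[:,:,::-1]; s=cams.camera("side")[:,:,::-1]
a=t[133:373,216:516]; b=s[175:415,203:503]
f=lambda i:cv2.resize(i,(400,320),interpolation=cv2.INTER_CUBIC)
z=lambda i:cv2.resize(i,(400,280),interpolation=cv2.INTER_CUBIC)
o=np.vstack([np.hstack([f(a),f(b)]),np.hstack([z(t[218:288,326:426]),z(s[238:308,263:363])])])
cv2.imwrite("pics/e.png",np.clip(o*1.2,0,255).astype(np.uint8))
E
```

```text
joint_pos [-0.8449  0.7355  1.1468  1.2747 -0.6591  1.5235 -1.8473]
position [0.6907 0.0872 0.2387]
ft_force [ 0.1078  0.634  -0.0056]
torque [ 0.0678  0.0359 -0.0077]
grip_width 0.4057
ang -118.22 tilt [-3.e-04  3.e-04 -1.e+00]
r 0.2237 th 44.46 Maxis 0.077 Ftan 0.38 Frad 0.52
```

View pics/e.png

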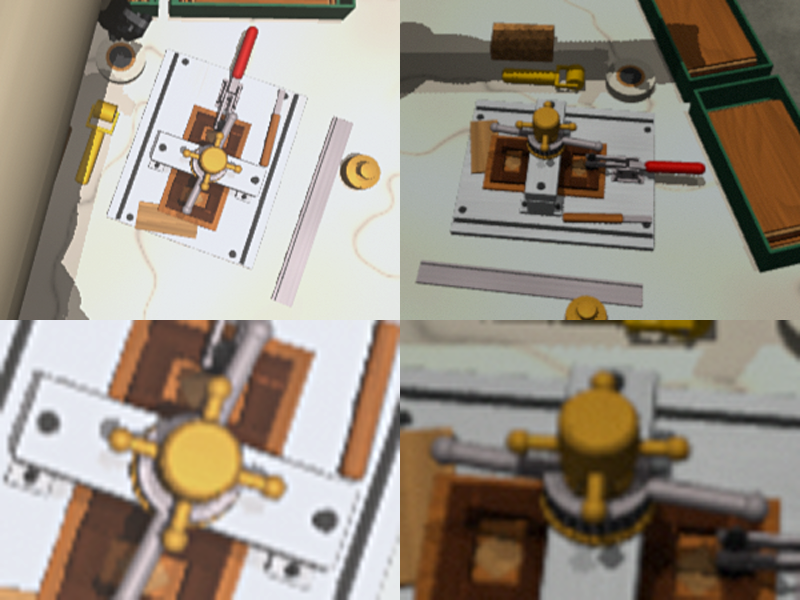

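The final picture shows the handle arms at -17.4° (mod 90), exactly where I released them. The ring bar is turned about 85°, and the bystanders and clamp are where they were. I'll hand in.

```bash
python3 -c "
from workcell import manip
print(manip.hand_in())"
```

```text
the job is handed in; nothing more can be done
None
```

The press screw is nipped down on the template and the lock ring is hand-tight. I handed the job in at about 19.5 s, and `hand_in` gave no verdict.

- **Press screw:** I turned it about 130° clockwise by the hub. Running free measured about 0.41 N m, and the effort then rose at roughly the expected slope. I stopped at about 0.65 N m; single readings scatter by about 0.03 N m. That is 0.2–0.25 N m above free, or roughly 100–125 N on the template.
- **Lock ring:** I turned it about 86° clockwise by one bar. It ran free at about 0.27 N m and bore in the last 15–20°. I stopped at about 1.0 N m, which should be about 65–80 N on the nut.
- **Last checks:** The final picture shows the handle angle unchanged since I let go of the hub (-17.4° against an expected -17.3°). The clamp is closed, nothing else on the bench looks moved, and the gripper is clear with no contact force.
- **Disagreement:** The camera put the screw axis 1–2 mm from where the grip forces suggested. This gave side forces of up to about 9 N during the hub turn, which I partly trimmed out.

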